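# Feed a sample tray to the sealer and start its guarded drive

### The job

Slide the loaded sample tray along the sealer's infeed shelf, keeping it flat, until its front edge is fully home against the rollers and square to them. Then start the roller drive: lift the sprung red guard on top of the sealer, flip the toggle under it over towards the guard's hinge, and let the guard drop shut again. Leave the tray home, and do not disturb the sample bottles or the vial rack.

Things in the scene. Friction and masses are not known exactly. Their poses are not given: they have to be found in the camera images.
- sealer: Cream tray sealer, fixed to the bench. Housing 340 (x) x 240 (y) x 170 mm high; origin at the centre of the housing's footprint on the bench, z up. Trays are fed along its +y into a mouth (140 wide, 60 to 120 mm above the bench) in its -y face, off a steel infeed shelf. The switch with its red guard stands on the flat top panel (z = 170 mm), lip to -x, hinge to +x.
- nip (a point): Point in the sealer's mouth, at shelf height on the feed line, where a carrier's front edge touches the two dark rubber rollers: 30 mm inside the housing's -y face. Axes as the sealer's. The shelf, 170 mm wide, top 60 mm above the bench, runs 310 mm out of that face; side guides, 128 mm apart and 16 mm high, flared at the ends, line its last 140 mm.
- tray_carrier: Dark rubber carrier 115 (x) x 190 (y) x 24 mm thick with a white sample tray lying in it, 0.3 to 0.65 kg (1.5 to 4.5 N slides it), loose, flat on the infeed shelf, its front (+y) edge 70 to 140 mm short of the rollers. Origin at the centre of its underside; +y is the feed direction, z up.
- carrier_front (a point): Middle of the carrier's front (+y) edge, at its underside. Fully home = level with point nip along the sealer's y.
- carrier_tab (a point): Centre of the top face of the carrier's blue upright pull tab: 40 mm wide (carrier x), 16 mm thick (carrier y), top 62 mm above the shelf and 38 mm above the carrier's top face; centre 12 mm in from the carrier's rear edge. It can be pinched across its 16 mm from above, or pushed from behind.
- guard_hinge (a point): Centre of the guard's hinge pin, fixed 16 mm above the sealer's top panel; the pin runs along the sealer's y at the +x end of the switch. The guard is a translucent red hood, 70 mm wide outside, 64 mm between its cheeks, top 54 mm above the panel, open underneath.
- guard_lip (a point): Outer edge of the guard's thumb lip (white stripe), mid width; moves with the guard. Shut: 34 mm above the top panel, 84 mm from the hinge pin towards sealer -x. The 60 mm wide lip slopes in and down to the foot of the guard's front wall, 26 mm above the panel and 72 mm from the hinge. Fingertips can get under it from the -x side: below it are only the panel and a bed plate 6 mm thick.
- guard_cover (a joint): Guard angle, rad: 0 shut, grows as the lip is lifted, stop at 1.75. A spring always shuts it (about 1 N at the lip when shut, 2 N fully open): it never stays up by itself, only while something holds it up. It can slide and lie on the fingers while their tips, under it, work the toggle; its lip then rides about 50 mm up from the tips.
- toggle_lever (a joint): Toggle angle, rad: 0 = off, leaning to the lip (sealer -x); 0.84 = on, leaning to the hinge (sealer +x). It snaps over at 0.42 and stays at either end; about 1.5 N at its tip moves it. Its pivot is 8 mm above the top panel, 36 mm from the hinge pin towards -x, mid width of the guard. The shut guard clears the lever in both positions.
- toggle_tip (a point): Top end of the toggle lever, 38 mm from its pivot; steel bat end 14 mm in diameter. 43 mm above the panel when on or off, 15 mm to the lip's side of the pivot when off, as far to the hinge's side when on.
- bottle_white: Capped sample bottle with white cap, 64 mm diameter, 130 mm high, origin under its centre. Bystander, loose.
- bottle_blue: The same with a blue cap. Bystander, loose.
- vial_rack: Blue rack 110 x 210 mm with five capped vials, 85 mm high in all, origin under its centre. Bystander, loose.
Not all that is in view belongs to the job. There is more than one size of the tray_carrier; the one meant has the size given above.

How it is judged:
On the way, in this order (a step that is already met when the one before it is completed fails the run):
1. the tray lies home: front edge within 4 mm of the rollers, square to them within 0.06 rad (y of carrier_front in the frame of nip above -0.004 m and z of carrier_front in the frame of nip below 0.006 m and angle between the y axis of tray_carrier and the y axis of sealer, either way round below 0.06 rad), for 0.2 s.
2. with the guard lifted (over 0.3 rad) the toggle is thrown to on (value of joint guard_cover above 0.3 rad and value of joint toggle_lever above 0.7 rad), for 0.05 s.
At the end, for the whole second after the job is handed in: The toggle is on (over 0.75 rad), the guard has dropped shut (under 0.06 rad), and the tray carrier rests flat on the shelf with its front edge within 4 mm of the rollers and square to them within 0.06 rad (all of step 1 and linear speed of tray_carrier below 0.01 m/s and value of joint toggle_lever above 0.75 rad and value of joint guard_cover below 0.06 rad); the robot touches nothing.
It fails at once if the drive is switched on before the tray is home (value of joint toggle_lever above 0.5 rad and y of carrier_front in the frame of nip below -0.006 m).
It fails at once if the tray is tilted by more than 0.15 rad or lifted off the shelf by more than 15 mm (angle between tray_carrier's own z axis and vertical above 0.15 rad or z of carrier_front in the frame of nip above 0.015 m).
It fails at once if a sample bottle or the vial rack is moved more than 20 mm or tipped (distance of any of bottle_white, bottle_blue, vial_rack from where it was at the start of the episode above 0.02 m or angle between any of bottle_white, bottle_blue, vial_rack's own z axis and vertical above 0.2 rad).
It also fails if it takes over 56 s, if anything falls off the work surface, if the arm or the gripper's body presses on something with over 40 N, if the wrist force passes 120 N, or if a joint passes its speed limit or range.

### The arm

A 7-joint arm with a two-finger parallel gripper is mounted at the origin on the work surface. World frame = base frame: x ahead of the robot, y to its left, z up, the work surface at z = 0. Lengths are in m, angles in rad, forces in N, time in s.
With the tool pointing down it reaches from about 0.4 to 0.875 m from the base axis. Payload 6.5 kg.
Tool frame: the origin (TCP) lies on the centre line of the jaws, within the pads' length; the fingertips stand tip_reach ahead of it and the grasp point (between the pads) lies 5 mm behind it (tip_reach is the distance from the TCP to the fingertips, in m); z points along the fingers, y is the direction in which the jaws open and shut (so a half turn about z gives the same grasp; the last joint's range is limited). The gripper opens to 88 mm and grips with 3 to 60 N. Pads are 18 mm wide; open, the fingers measure 123 mm over their backs; the gripper's body (75 mm by 187 mm) begins 45 mm behind the grasp point.
Start: joints at [-1.319, 0.536, -0.004, 1.538, 0.003, 1.067, -0.071], TCP at [0.203, 0.617, 0.253] pointing down, gripper open.
Joint ranges: [-2.7, 2.7], [-0.37, 2.16], [-1.27, 1.26], [0.24, 2.4], [-1.31, 4.45], [0.19, 1.91], [-2.76, 2.76]. Speed limits (rad/s): [2.39, 2.39, 3.14, 3.14, 3.14, 3.14, 3.14].

### API

Orientations are given as a rotation vector (axis times angle).
In Python, from bench import * gives the robot as it stands. The module is installed in compiled form; this text tells all that it offers.
- The arm moves only by the shell command python3 -m handwheel 'ROWS' [FORCE]. ROWS is JSON, a list of rows, each a list of 5 numbers: the closure, from -1 (fully open) to 1 (shut), then the shift along the tool's x, y, z in m, then the turn about the tool's z in rad. A call has 1 to 5 rows; each row shifts and turns the commanded pose from where the row before left it, along the tool's axes as they then stand; what a row does not reach is not made up. A row lasts 1/12 s, in which the tool goes at most 41.7 mm and 7.16 degrees, less where a joint would pass 70% of its speed; a pose out of reach is approached as far as the arm can. A call is refused whole if a number of a shift passes 0.0417 or a number of a turn 0.125, either way. A call with a gripper value outside its range is refused whole. The fingers move at their own pace and stop on an object; FORCE is the grip in N (left out, the last holds). Time passes only in rows, so rows that do not move let the fingers close. It gives the time, the measured TCP pose, the force and the opening at its end, in the units of the state.
- state(): the state, without advancing time (a new reading comes with each control period).
- camera(name): name is "side" or "top" or "wrist"; returns a dict with "color" (480x640x3 uint8, red, green, blue), "z_map" (480x640 float32, m along the optical axis (not along the pixel's ray), 0 where there is no reading), "mtx" (3x3 intrinsics, pixels), "R" (3x3) and "t" (3): a world point X has camera coordinates R X + t. Camera axes: x right, y down, z forward; pixel columns grow to the right and rows downward; lengths in m; the calibration is good to about 2 mm. A picture is of the moment at which its call begins.
- sign_off(): hands the job in, once; it reports no verdict.
The state is a dict: "time": time; "joints": joint angles; "qd": joint speeds; "joint_torque": joint torques, N m; "eef_pos": TCP position; "ee_rot": TCP orientation; "contact_force": force on the tool from outside, world axes, zero at the start; "wrist_torque": the same for the moment, N m; "gripper_width": opening from 0.0 (shut) to 1.0 (fully open).
Only numpy, scipy, OpenCV 4.12 (cv2) and the standard library are available. Lean on these libraries where they do the work, as an engineer would, in place of code of your own. Each camera call takes 0.05 s, during which the arm holds its last target.

## Working session

There is one attempt and no reset: what is moved stays moved. The work goes in short steps, Python scripts to look and compute and a shell command to move; the robot and the scene stay as the last step left them, time stands still between calls to the robot, and variables do not carry over. Pictures are saved under pics/ and viewed, and the job is handed in when it is done.

```bash
mkdir -p pics
cat > h.py <<'E'
from bench import *
import numpy as np, cv2
def save(c,n): cv2.imwrite('pics/'+n+'.png', cv2.cvtColor(c['color'],cv2.COLOR_RGB2BGR))
def pts(c):
    z=c['z_map'].astype(float);K=c['mtx'];v,u=np.mgrid[:480,:640]
    P=np.stack([(u-K[0,2])/K[0,0]*z,(v-K[1,2])/K[1,1]*z,z],-1)
    W=(P-np.array(c['t']))@np.array(c['R']); W[z==0]=np.nan
    return W
def ray(c,u,v,h):
    K=c['mtx'];R=np.array(c['R']);t=np.array(c['t'])
    o=-R.T@t; d=R.T@np.linalg.inv(K)@np.array([u,v,1.]); return o+d*(h-o[2])/d[2]
def proj(c,X):
    p=np.array(c['mtx'])@(np.array(c['R'])@np.array(X)+np.array(c['t']));return p[:2]/p[2]
E
python3 - <<'E'
from h import *
import pickle
s=state();print(s)
for n in ['side','top','wrist']:
    c=camera(n);save(c,n+'0');pickle.dump(c,open(n+'0.pkl','wb'));R=np.array(c['R']);print(n,-R.T@np.array(c['t']),R[2])
E
```

```text
{'time': 0.0, 'joints': array([-1.31919943,  0.53714694, -0.00444116,  1.53888314,  0.0025924 ,
        1.06726806, -0.07118675]), 'qd': array([-0.0010069 ,  0.00109533,  0.0005718 , -0.00014152,  0.00116051,
       -0.00041533, -0.00119802]), 'joint_torque': array([ 1.43604539e-04, -5.70982361e+01,  9.90828797e-01, -2.51609337e+01,
       -5.61617897e-02,  1.78304402e-02,  1.41368450e-04]), 'eef_pos': array([0.20293524, 0.61688794, 0.25184757]), 'ee_rot': array([-4.96941984e-01, -3.10188429e+00,  2.65898783e-03]), 'contact_force': array([ 0.08942852, -0.19431856, -0.48478748]), 'wrist_torque': array([-0.0165041 ,  0.00881138,  0.04861059]), 'gripper_width': 0.9991855345182671}
side [ 0.51012612 -1.05300706  0.81656262] [ 0.02220055  0.81706686 -0.57611534]
top [ 0.41713315 -0.11680638  1.05152197] [ 0.15457525  0.00434707 -0.98797145]
wrist [0.12304427 0.64322908 0.38290277] [ 0.30561349 -0.10177943 -0.94670024]
```

View pics/side0.png

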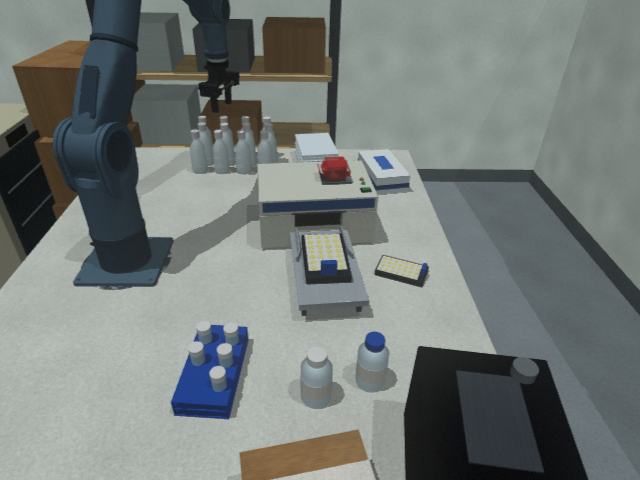

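View pics/top0.png

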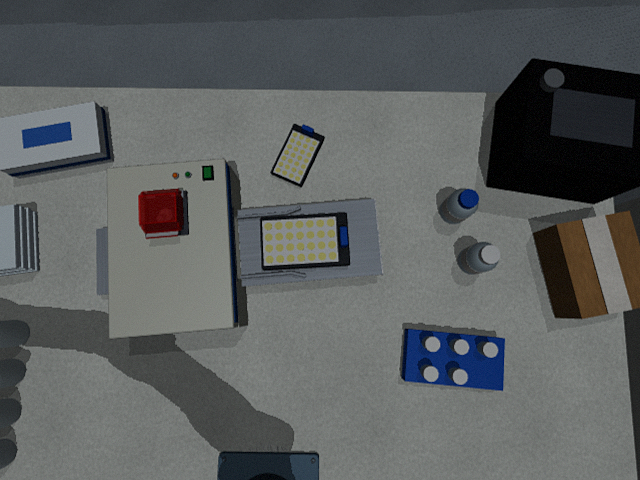

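View pics/wrist0.png

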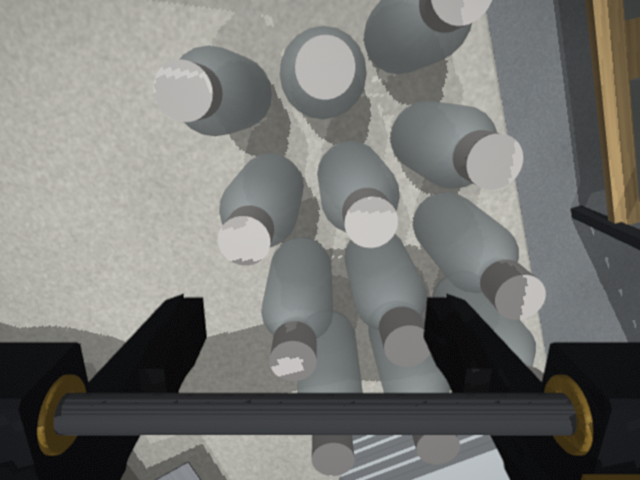

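The side view shows the sealer with its red guard at about (335,168) and the carrier's blue tab at (328,268). The top view shows the guard at (162,212), the carrier at 262–350 × 212–270 with its tab at (344,236), the bottles at (460,205) and (480,257), and the rack at (455,358). The small carrier at (298,155) is a decoy. The wrist view shows only background bottles.

Run:
```python
from h import *
import pickle
T=pickle.load(open('top0.pkl','rb'));S=pickle.load(open('side0.pkl','rb'))
for n,c in(('top',T),('side',S)):
    W=pts(c);hsv=cv2.cvtColor(c['color'],cv2.COLOR_RGB2HSV);H,Sa,V=[hsv[...,i].astype(int) for i in range(3)]
    print(n)
    def rep(name,m,fit=True):
        m=m.astype(np.uint8);k,l,st,ce=cv2.connectedComponentsWithStats(m)
        for i in range(1,k):
            if st[i,4]<25: continue
            P=W[l==i];P=P[~np.isnan(P[:,0])]
            if len(P)<20: print(name,'px',ce[i],'nodepth');continue
            r=cv2.minAreaRect((P[:,:2]*1000).astype(np.float32))
            print(name,'px',ce[i].round(1),st[i,4],'med',np.median(P,0).round(4),'z5-95',np.percentile(P[:,2],[5,95]).round(4),'rect',np.round(r[0],1),np.round(r[1],1),round(r[2],2))
    red=((H<8)|(H>172))&(Sa>150)&(V>60); rep('red',red)
    blue=(H>105)&(H<130)&(Sa>150)&(V>60); rep('blue',blue)
    rep('panel',(abs(W[...,2]-.17)<.008)&(Sa<80))
    rep('shelf',(abs(W[...,2]-.06)<.006)&(Sa<90)&(V>60))
    rep('carrtop',(abs(W[...,2]-.084)<.006))
    rep('tabtop',(abs(W[...,2]-.122)<.006)&blue)
```

```text
top
red px [157.1 207.1] 1255 med [0.6012 0.1993 0.2233] z5-95 [0.212  0.2258] rect [605.7 199.3] [89.8 70.9] 6.18
red px [164.6 229.7] 69 med [0.5612 0.1888 0.2005] z5-95 [0.1979 0.2114] rect [561.5 191.5] [10.9 63.6] 14.55
blue px [ 46.4 134.6] 862 med [0.7997 0.5201 0.0711] z5-95 [0.0681 0.0739] rect [799.7 520.7] [ 44.5 109.8] 11.64
blue px [307.1 128.2] 46 med [ 0.8339 -0.0696  0.0436] z5-95 [0.0408 0.0467] rect [834.  -70.1] [25.2  9.8] 63.67
blue px [469.  197.8] 264 med [ 0.6502 -0.4139  0.1297] z5-95 [0.1271 0.1328] rect [ 668.9 -432.3] [37.9 90.8] 45.67
blue px [343.3 235.7] 130 med [ 0.5677 -0.1527  0.1215] z5-95 [0.119  0.1239] rect [ 567.9 -153.5] [38.  14.8] 2.57
blue px [455.2 360.5] 3599 med [ 0.3111 -0.3996  0.0432] z5-95 [0.04   0.0461] rect [ 313.6 -407.3] [228.7 109. ] 85.34
panel px [168.8 253.8] 18555 med [0.5102 0.1852 0.17  ] z5-95 [0.1674 0.1727] rect [536.1 193. ] [339.7 240.6] 5.71
shelf px [ 84.8 156.6] 37 med [0.7529 0.4343 0.0587] z5-95 [0.0557 0.0642] rect [752.6 434.1] [ 3.1 48.2] 10.97
shelf px [ 58.3 161.4] 55 med [0.7406 0.4934 0.0586] z5-95 [0.0548
[... 7537 characters left out ...]
.3 349.8] 178 med [ 0.3454 -0.4046  0.0848] z5-95 [0.0794 0.0871] rect [ 345.2 -401.4] [29.7 31.1] 35.16
carrtop px [372.  363.4] 129 med [ 0.6453 -0.442   0.0834] z5-95 [0.0786 0.0896] rect [ 646.6 -433.5] [28.3 62.3] 73.8
carrtop px [217.5 373.1] 199 med [ 0.3414 -0.464   0.0852] z5-95 [0.0799 0.0876] rect [ 340.6 -460.8] [29.4 32.2] 8.1
carrtop px [316.3 379.7] 129 med [ 0.5331 -0.4811  0.0848] z5-95 [0.0787 0.0895] rect [ 534.5 -473.8] [25.5 61.1] 89.89
carrtop px [410.8 433.5] 108 med [ 0.6964 -0.5925  0.0838] z5-95 [0.0789 0.0898] rect [ 697.1 -586.2] [173.2   1.1] 81.27
tabtop px [328.8 262.1] 56 med [ 0.5697 -0.1567  0.1224] z5-95 [0.1189 0.1244] rect [ 569.2 -155.4] [34.5 15.6] 8.31
```

Run:
```python
from h import *
c=cv2.imread('pics/top0.png');cv2.imwrite('pics/topz.png',cv2.resize(c[140:350,90:400],None,fx=2.5,fy=2.5,interpolation=cv2.INTER_CUBIC))
c=cv2.imread('pics/side0.png');cv2.imwrite('pics/sidez.png',cv2.resize(c[145:325,240:440],None,fx=3.3,fy=3.3,interpolation=cv2.INTER_CUBIC))
```

```text
(no output)
```

View pics/topz.png

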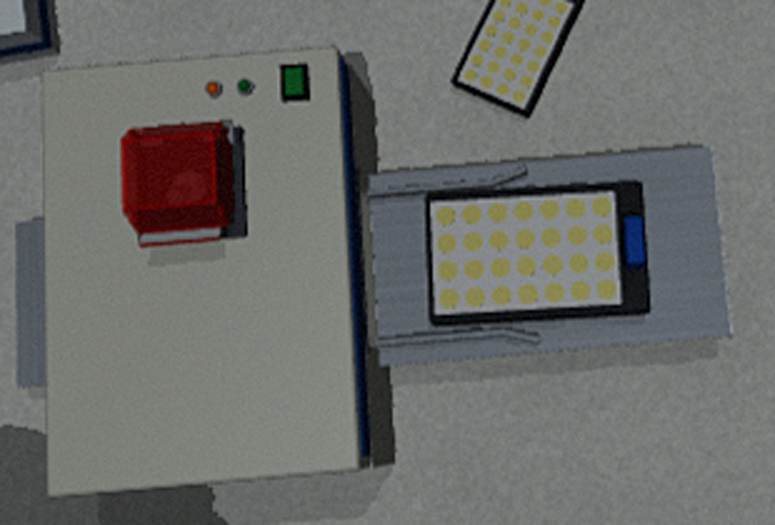

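View pics/sidez.png

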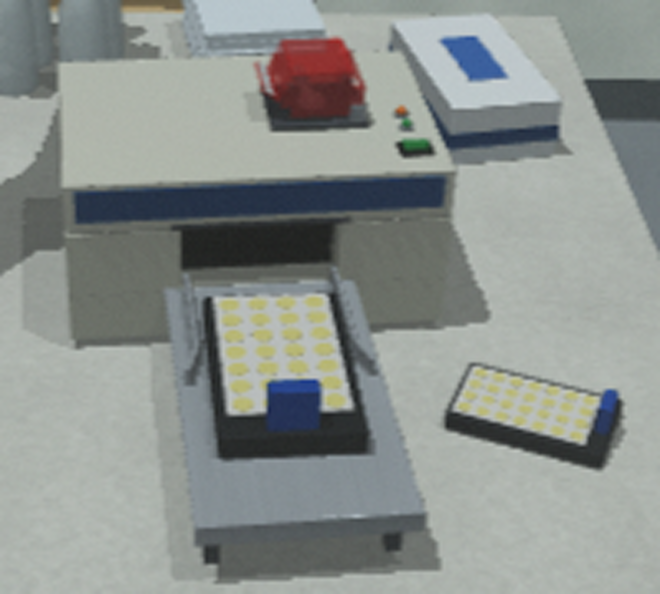

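```bash
python3 -m handwheel '[[-1,0,0,-0.03,-0.104],[-1,0,0,-0.03,-0.104],[-1,0,0,-0.03,-0.104],[-1,0,0,-0.01,-0.104],[-1,0,0,0,0]]' 10
cat > go.py <<'E'
from h import *
from scipy.spatial.transform import Rotation as Ro
import sys
def to(x,y,z,yaw=None):
    s=state();R=Ro.from_rotvec(s['ee_rot']).as_matrix();d=R.T@(np.array([x,y,z])-s['eef_pos'])
    a=np.degrees(np.arctan2(R[1,1],R[0,1]))
    print('t',s['time'],'pos',s['eef_pos'].round(4),'tooly deg',a.round(2),'tilt',R[2,2].round(4),'delta tool',d.round(4),'F',s['contact_force'].round(2),'w',round(s['gripper_width']*88,1),'q',s['joints'].round(2))
if __name__=='__main__': to(*map(float,sys.argv[1:4]))
E
python3 - <<'E'
from h import *
import pickle
S=pickle.load(open('side0.pkl','rb'));W=pts(S)
s=state()
m=(np.linalg.norm(W[...,:2]-np.array([.203,.617]),axis=-1)<.1)&(W[...,2]>.15)
v,u=np.where(m);P=W[m];print(len(P),[ (u[i],v[i],P[i].round(3)) for i in np.argsort(P[:,2])[:12]])
E
python3 go.py 0.568 -0.153 0.28
```

```text
time: 0.57
eef_pos: [0.2036, 0.6187, 0.356]
ee_rot: [-0.159, 3.136, 0.008]
contact_force: [-0.4, 0.0, -0.3]
gripper_width: 0.999
2938 [(np.int64(215), np.int64(135), array([0.176, 0.571, 0.15 ])), (np.int64(248), np.int64(129), array([0.291, 0.633, 0.15 ])), (np.int64(219), np.int64(136), array([0.192, 0.562, 0.15 ])), (np.int64(205), np.int64(127), array([0.125, 0.648, 0.15 ])), (np.int64(246), np.int64(129), array([0.284, 0.632, 0.15 ])), (np.int64(225), np.int64(121), array([0.192, 0.713, 0.15 ])), (np.int64(243), np.int64(128), array([0.271, 0.641, 0.151])), (np.int64(223), np.int64(121), array([0.184, 0.712, 0.151])), (np.int64(242), np.int64(136), array([0.276, 0.563, 0.151])), (np.int64(200), np.int64(128), array([0.109, 0.636, 0.151])), (np.int64(220), np.int64(135), array([0.195, 0.569, 0.151])), (np.int64(241), np.int64(135), array([0.272, 0.571, 0.151]))]
t 0.5667 pos [0.2036 0.6187 0.356 ] tooly deg 95.82 tilt -1.0 delta tool [-0.2841 -0.8051  0.0724] F [-0.45  0.03 -0.27] w 87.9 q [-1.26  0.46 -0.09  1.41  0.04  1.27  0.32]
```

```bash
for i in 1; do python3 -m handwheel '[[-1,-0.014,-0.039,0,0],[-1,-0.014,-0.039,0,0],[-1,-0.014,-0.039,0,0],[-1,-0.014,-0.039,0,0],[-1,-0.014,-0.039,0,0]]'; done; python3 go.py 0.568 -0.153 0.28
```

```text
time: 0.98
eef_pos: [0.292, 0.4276, 0.351]
ee_rot: [0.148, -3.137, 0.003]
contact_force: [0.8, 0.3, 1.0]
gripper_width: 1.002
t 0.9833 pos [0.292  0.4276 0.351 ] tooly deg 95.42 tilt -1.0 delta tool [-0.22   -0.6039  0.0719] F [0.8  0.27 0.99] w 88.1 q [-1.03  0.21 -0.04  1.76  0.01  1.17  0.6 ]
```

```bash
python3 -m handwheel '[[-1,-0.014,-0.039,0,0],[-1,-0.014,-0.039,0,0],[-1,-0.014,-0.039,0,0],[-1,-0.014,-0.039,0,0],[-1,-0.014,-0.039,0,0]]';python3 -m handwheel '[[-1,-0.014,-0.039,0,0],[-1,-0.014,-0.039,0,0],[-1,-0.014,-0.039,0,0],[-1,-0.014,-0.039,0,0],[-1,-0.014,-0.039,0,0]]'; python3 go.py 0.568 -0.153 0.28
```

```text
time: 1.4
eef_pos: [0.3805, 0.2406, 0.3514]
ee_rot: [0.148, -3.136, 0.002]
contact_force: [0.9, 0.5, -0.6]
gripper_width: 1.002
time: 1.82
eef_pos: [0.4691, 0.0537, 0.3515]
ee_rot: [0.148, -3.136, 0.0]
contact_force: [0.8, 0.3, 0.6]
gripper_width: 1.0
t 1.8167 pos [0.4691 0.0537 0.3515] tooly deg 95.42 tilt -1.0 delta tool [-0.0791 -0.2151  0.0714] F [0.78 0.25 0.58] w 88.0 q [-0.49  0.12  0.32  1.88 -0.04  1.15  1.5 ]
```

```bash
python3 -m handwheel '[[-1,-0.014,-0.036,0.014,0],[-1,-0.014,-0.036,0.014,0],[-1,-0.014,-0.036,0.014,0],[-1,-0.014,-0.036,0.014,0],[-1,-0.01,-0.03,0.014,0]]'; python3 go.py 0.568 -0.153 0.28
```

```text
time: 2.23
eef_pos: [0.5522, -0.1135, 0.2806]
ee_rot: [0.146, -3.136, 0.001]
contact_force: [0.5, -0.3, 1.2]
gripper_width: 1.001
t 2.2333 pos [ 0.5522 -0.1135  0.2806] tooly deg 95.34 tilt -1.0 delta tool [-0.0121 -0.0408  0.0006] F [ 0.49 -0.33  1.17] w 88.1 q [-0.2   0.38  0.42  1.76 -0.17  1.04  1.94]
```

```bash
python3 -m handwheel '[[-1,0,-0.016,0,0],[-1,0,0,0,0],[-1,0,0,0,0]]'; python3 go.py 0.568 -0.153 0.28
python3 - <<'E'
from h import *
import pickle
for n in ['side','wrist']:
    c=camera(n);save(c,n+'1');pickle.dump(c,open(n+'1.pkl','wb'))
    W=pts(c);hsv=cv2.cvtColor(c['color'],cv2.COLOR_RGB2HSV)
    m=(hsv[...,0]>105)&(hsv[...,0]<130)&(hsv[...,1]>150)&(abs(W[...,2]-.122)<.006)&(W[...,1]>-.3)
    m&=(abs(W[...,0]-.57)<.05)&(abs(W[...,1]+.155)<.04)
    P=W[m];print(n,len(P),cv2.minAreaRect((P[:,:2]*1000).astype(np.float32)) if len(P) else '',np.median(P,0))
    p=state()['eef_pos'];m=(np.linalg.norm(W[...,:2]-p[:2],axis=-1)<.075)&(W[...,2]>.2)
    if n=='side':
        P=W[m];o=P[P[:,2].argsort()];print(o[:200:10].round(3), 'TCP',p)
E
```

```text
time: 2.48
eef_pos: [0.5529, -0.1272, 0.2814]
ee_rot: [0.147, -3.136, -0.0]
contact_force: [0.5, 1.1, -1.5]
gripper_width: 1.001
t 2.4833 pos [ 0.5529 -0.1272  0.2814] tooly deg 95.37 tilt -1.0 delta tool [-0.0127 -0.0271  0.0013] F [ 0.49  1.07 -1.45] w 88.1 q [-0.18  0.38  0.42  1.75 -0.18  1.05  1.97]
side 74 ((569.1605834960938, -155.32223510742188), (34.74327087402344, 17.315898895263672), 3.850477933883667) [ 0.56970064 -0.15852563  0.12184471]
[[ 0.548 -0.18   0.268]
 [ 0.559 -0.184  0.273]
 [ 0.563 -0.184  0.276]
 [ 0.559 -0.184  0.279]
 [ 0.561 -0.183  0.28 ]
 [ 0.567 -0.184  0.284]
 [ 0.563 -0.185  0.286]
 [ 0.563 -0.181  0.29 ]
 [ 0.565 -0.182  0.293]
 [ 0.549 -0.188  0.296]
 [ 0.556 -0.187  0.298]
 [ 0.549 -0.189  0.302]
 [ 0.564 -0.188  0.303]
 [ 0.566 -0.188  0.306]
 [ 0.553 -0.184  0.309]
 [ 0.566 -0.19   0.312]
 [ 0.564 -0.19   0.315]
 [ 0.551 -0.189  0.317]
 [ 0.516 -0.077  0.34 ]
 [ 0.516 -0.076  0.345]] TCP [ 0.5532081  -0.12576943  0.28186954]
wrist 991 ((569.031005859375, -153.62405395507812), (40.44844436645508, 14.607150077819824), 3.0846126079559326) [ 0.56759943 -0.1535694   0.12066558]
```

View pics/wrist1.png

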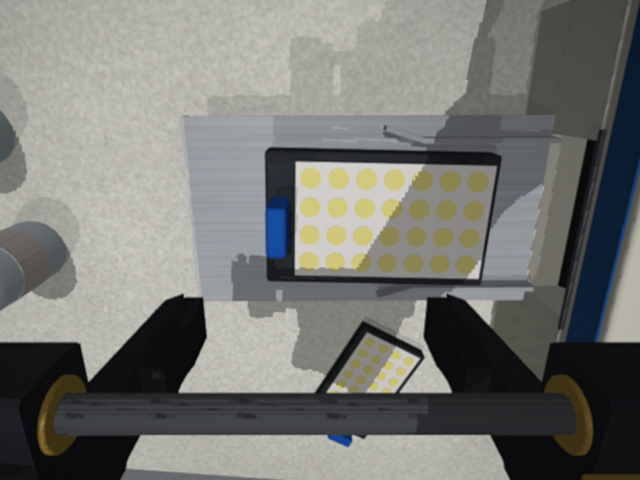

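View pics/side1.png

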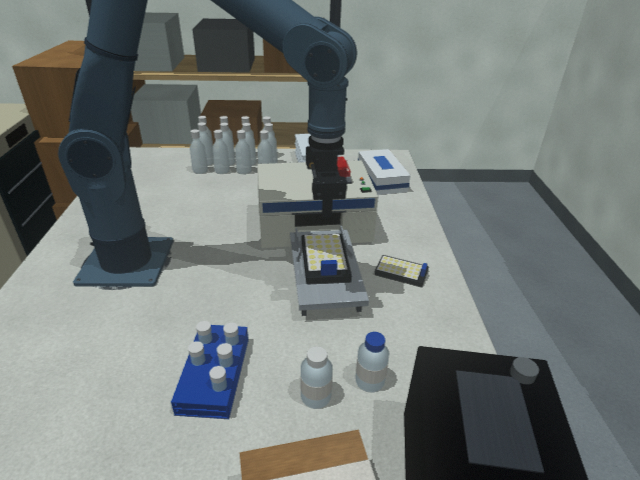

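The wrist view shows the carrier with its blue tab at (277,228) between the open fingers and the mouth at the right. Both views put the tab top at about (0.568, -0.1535, 0.121), and the side depth shows the fingertips about 14 mm below the TCP.

```bash
python3 -m handwheel '[[-1,-0.0065,-0.0135,0.03,0],[-1,-0.0065,-0.0135,0.03,0],[-1,0,0,0.03,0],[-1,0,0,0.03,0],[-1,0,0,0.02,0]]';python3 -m handwheel '[[-1,0,0,0.013,0],[-1,0,0,0.013,0],[-1,0,0,0,0],[-1,0,0,0,0]]'; python3 go.py 0.568 -0.1535 0.108
```

```text
time: 3.0
eef_pos: [0.5684, -0.1499, 0.1403]
ee_rot: [0.156, -3.136, -0.002]
contact_force: [-0.4, 0.2, -0.6]
gripper_width: 1.001
time: 3.33
eef_pos: [0.5697, -0.1518, 0.1171]
ee_rot: [-0.155, 3.137, 0.0]
contact_force: [-0.6, 1.2, 0.3]
gripper_width: 1.002
t 3.3333 pos [ 0.5697 -0.1518  0.1171] tooly deg 95.66 tilt -1.0 delta tool [ 0.0019 -0.0015  0.0091] F [-0.55  1.25  0.3 ] w 88.2 q [-0.07  0.63  0.34  1.81 -0.3   0.75  2.1 ]
```

Down a little more, then a gentle pinch.

```bash
python3 -m handwheel '[[-1,0.001,-0.0015,0.005,0],[0.4,0,0,0,0],[1,0,0,0,0],[1,0,0,0,0],[1,0,0,0,0]]' 12;python3 -m handwheel '[[1,0,0,0,0],[1,0,0,0,0],[1,0,0,0,0],[1,0,0,0,0]]'; python3 go.py 0.568 -0.1535 0.108
python3 - <<'E'
from h import *
c=camera('side');cv2.imwrite('pics/side2.png',cv2.resize(cv2.cvtColor(c['color'],cv2.COLOR_RGB2BGR)[150:330,230:430],None,fx=3,fy=3))
c=camera('wrist');save(c,'wrist2')
E
```

```text
time: 3.75
eef_pos: [0.5688, -0.154, 0.1122]
ee_rot: [-0.154, 3.137, -0.0]
contact_force: [-0.8, 0.7, 0.4]
gripper_width: 0.722
time: 4.08
eef_pos: [0.5686, -0.1539, 0.1118]
ee_rot: [-0.154, 3.138, -0.0]
contact_force: [-1.0, -0.8, 0.5]
gripper_width: 0.421
t 4.0833 pos [ 0.5686 -0.1539  0.1118] tooly deg 95.63 tilt -1.0 delta tool [0.0005 0.0005 0.0038] F [-1.04 -0.81  0.46] w 37.1 q [-0.06  0.64  0.34  1.82 -0.3   0.73  2.11]
```

View pics/side2.png

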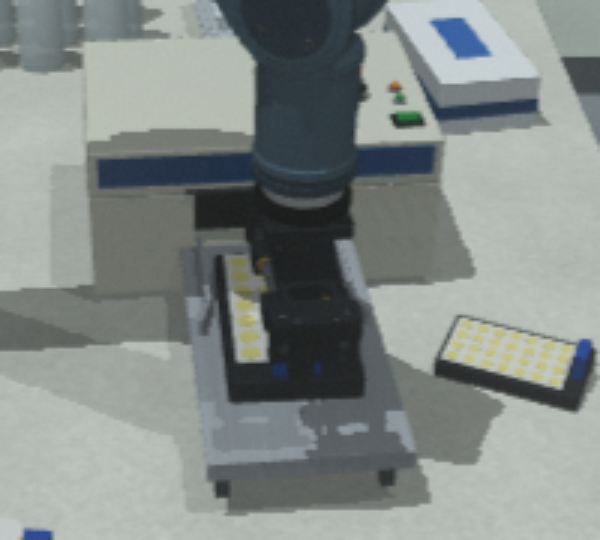

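View pics/wrist2.png

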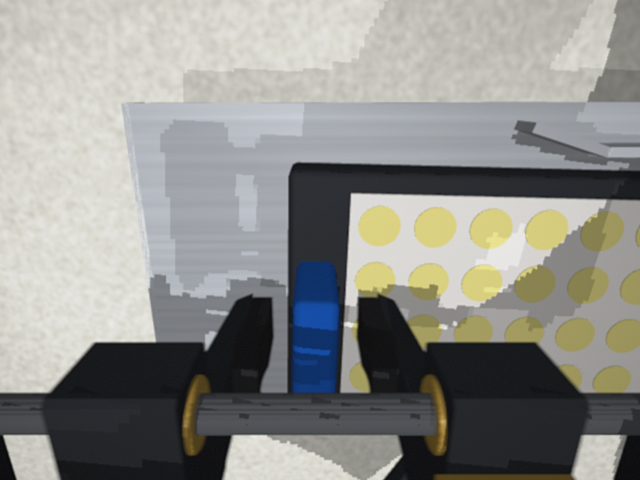

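The wrist view shows the fingers at (255,340) and (375,340) straddling the blue tab at (315,330), still closing.

```bash
python3 -m handwheel '[[1,0,0,0,0],[1,0,0,0,0],[1,0,0,0,0],[1,0,0,0,0],[1,0,0,0,0]]'; python3 go.py 0.568 -0.1535 0.108
```

```text
time: 4.6
eef_pos: [0.5685, -0.154, 0.1117]
ee_rot: [-0.154, 3.138, 0.0]
contact_force: [1.2, 0.4, 0.1]
gripper_width: 0.183
t 4.6 pos [ 0.5685 -0.154   0.1117] tooly deg 95.61 tilt -1.0 delta tool [0.0005 0.0005 0.0037] F [1.15 0.44 0.06] w 16.1 q [-0.06  0.64  0.34  1.82 -0.3   0.73  2.11]
```

```bash
python3 -m handwheel '[[1,0,0.005,0,0],[1,0,0.01,0,0],[1,0,0.01,0,0],[1,0,0.01,0,0],[1,0,0.01,0,0]]'; python3 -m handwheel '[[1,0,0.01,0,0],[1,0,0.008,0,0],[1,0,0.005,0,0],[1,0,0,0,0]]';python3 go.py 0.5607 -0.0755 0.1117
```

```text
time: 5.02
eef_pos: [0.5639, -0.1078, 0.1117]
ee_rot: [0.155, -3.138, -0.0]
contact_force: [0.2, -3.7, -1.1]
gripper_width: 0.182
time: 5.35
eef_pos: [0.5617, -0.0837, 0.1117]
ee_rot: [0.158, -3.137, -0.003]
contact_force: [0.2, 3.3, 0.9]
gripper_width: 0.181
t 5.35 pos [ 0.5617 -0.0837  0.1117] tooly deg 95.75 tilt -1.0 delta tool [0.0002 0.0083 0.    ] F [0.22 3.26 0.9 ] w 15.9 q [-0.18  0.61  0.34  1.87 -0.3   0.71  2.  ]
```

```bash
python3 -m handwheel '[[1,0,0.003,0,0],[1,0,0,0,0],[1,0,0.002,0,0],[1,0,0,0,0]]'; python3 go.py 0.5607 -0.0755 0.1117; python3 -m handwheel '[[1,0,0.002,0,0],[1,0,0,0,0],[1,0,0,0,0]]';python3 go.py 0.5607 -0.0755 0.1117;python3 -m handwheel '[[1,0,0.002,0,0],[1,0,0,0,0],[1,0,0,0,0]]';python3 go.py 0.5607 -0.0755 0.1117
```

```text
time: 5.68
eef_pos: [0.5613, -0.0817, 0.1117]
ee_rot: [0.153, -3.138, 0.001]
contact_force: [0.1, -1.0, -1.1]
gripper_width: 0.181
t 5.6833 pos [ 0.5613 -0.0817  0.1117] tooly deg 95.59 tilt -1.0 delta tool [-0.      0.0062 -0.    ] F [ 0.1  -0.97 -1.13] w 15.9 q [-0.19  0.61  0.34  1.87 -0.3   0.71  1.99]
time: 5.93
eef_pos: [0.5611, -0.0796, 0.1117]
ee_rot: [0.154, -3.138, 0.0]
contact_force: [-0.5, -2.9, -1.2]
gripper_width: 0.178
t 5.9333 pos [ 0.5611 -0.0796  0.1117] tooly deg 95.61 tilt -1.0 delta tool [-0.      0.0042 -0.    ] F [-0.53 -2.91 -1.2 ] w 15.7 q [-0.19  0.61  0.34  1.88 -0.3   0.71  1.99]
time: 6.18
eef_pos: [0.561, -0.0771, 0.1117]
ee_rot: [0.155, -3.138, -0.0]
contact_force: [-0.2, -1.3, -1.2]
gripper_width: 0.179
t 6.1833 pos [ 0.561  -0.0771  0.1117] tooly deg 95.64 tilt -1.0 delta tool [0.0001 0.0017 0.    ] F [-0.22 -1.31 -1.21] w 15.8 q [-0.2   0.61  0.34  1.88 -0.3   0.7   1.99]
```

```bash
for k in 1; do python3 -m handwheel '[[1,0,0.002,0,0],[1,0,0,0,0],[1,0,0,0,0]]';python3 go.py 0.5607 -0.0755 0.1117; done; python3 -m handwheel '[[1,0,0.0015,0,0],[1,0,0,0,0],[1,0,0,0,0]]';python3 go.py 0.5607 -0.0755 0.1117
```

```text
time: 6.43
eef_pos: [0.5608, -0.0749, 0.1117]
ee_rot: [0.155, -3.138, -0.0]
contact_force: [0.3, -1.3, -2.0]
gripper_width: 0.181
t 6.4333 pos [ 0.5608 -0.0749  0.1117] tooly deg 95.65 tilt -1.0 delta tool [ 0.0001 -0.0006  0.    ] F [ 0.3  -1.28 -1.99] w 15.9 q [-0.2   0.61  0.34  1.88 -0.3   0.7   1.98]
time: 6.68
eef_pos: [0.5611, -0.0745, 0.1119]
ee_rot: [-0.154, 3.137, -0.002]
contact_force: [1.2, -4.3, -1.7]
gripper_width: 0.183
t 6.6833 pos [ 0.5611 -0.0745  0.1119] tooly deg 95.6 tilt -1.0 delta tool [ 0.0005 -0.001   0.0002] F [ 1.16 -4.28 -1.67] w 16.1 q [-0.2   0.61  0.34  1.88 -0.3   0.7   1.98]
```

```bash
python3 -m handwheel '[[1,0,0.0015,0,0],[1,0,0,0,0],[1,0,0,0,0]]';python3 go.py 0.5607 -0.0755 0.1117;python3 -m handwheel '[[1,0,0.0015,0,0],[1,0,0,0,0],[1,0,0,0,0]]';python3 go.py 0.5607 -0.0755 0.1117
python3 - <<'E'
from h import *
c=camera('top');save(c,'top3');c=camera('wrist');save(c,'wrist3')
E
```

```text
time: 6.93
eef_pos: [0.5614, -0.0742, 0.1122]
ee_rot: [-0.152, 3.136, -0.004]
contact_force: [2.3, -7.1, -2.4]
gripper_width: 0.184
t 6.9333 pos [ 0.5614 -0.0742  0.1122] tooly deg 95.56 tilt -1.0 delta tool [ 0.0008 -0.0012  0.0005] F [ 2.3  -7.1  -2.37] w 16.2 q [-0.21  0.61  0.34  1.88 -0.3   0.7   1.98]
time: 7.18
eef_pos: [0.5617, -0.074, 0.1125]
ee_rot: [-0.151, 3.134, -0.006]
contact_force: [3.1, -10.0, -1.3]
gripper_width: 0.183
t 7.1833 pos [ 0.5617 -0.074   0.1125] tooly deg 95.51 tilt -1.0 delta tool [ 0.0012 -0.0014  0.0008] F [  3.14 -10.02  -1.34] w 16.1 q [-0.21  0.61  0.34  1.88 -0.3   0.7   1.98]
```

View pics/wrist3.png

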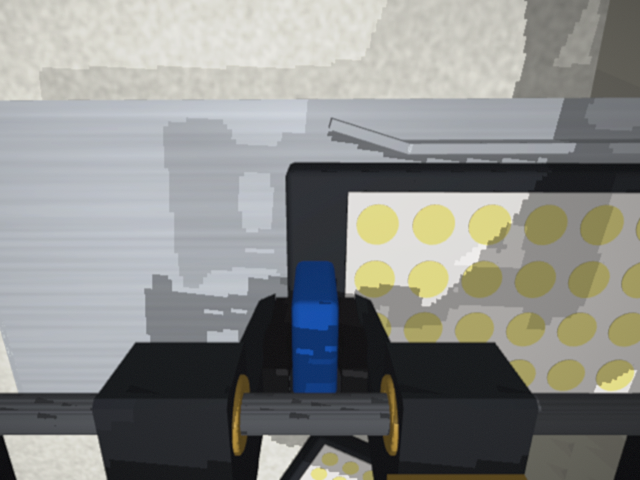

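The wrist view shows the tab at (315,330) held between the fingers and the carrier square between the guides. The push force has risen to 10 N with no further travel, so the carrier is home. I'll release and lift clear.

```bash
python3 -m handwheel '[[0.2,0,-0.001,0,0],[0.2,0,0,0,0],[0.2,0,0,0,0],[0.2,0,0,0,0],[0.2,0,0,0,0]]'; python3 -m handwheel '[[0.2,0,0,-0.01,0],[0.2,0,0,-0.025,0],[0.2,0,0,-0.04,0],[0.2,0,0,-0.04,0],[0.2,0.02,0,-0.03,0]]'; python3 go.py 0.5 0.18 0.25;python3 -m handwheel '[[1,0.03,0,-0.02,0],[1,0.03,0,-0.02,0],[1,0.03,0,0,0],[1,0,0,0,0]]'
python3 - <<'E'
from h import *
import pickle
for n in ['top','side']:
    c=camera(n);save(c,n+'4');pickle.dump(c,open(n+'4.pkl','wb'))
    W=pts(c)
    m=(abs(W[...,2]-.084)<.006)&(abs(W[...,0]-.55)<.1)&(abs(W[...,1]+.03)<.16)
    k,l,st,ce=cv2.connectedComponentsWithStats(m.astype(np.uint8));i=1+st[1:,4].argmax();P=W[l==i]
    print(n,st[i,4],cv2.minAreaRect((P[:,:2]*1000).astype(np.float32)))
    hsv=cv2.cvtColor(c['color'],cv2.COLOR_RGB2HSV)
    m=(hsv[...,0]>105)&(hsv[...,0]<130)&(hsv[...,1]>150)&(abs(W[...,2]-.122)<.006)&(abs(W[...,0]-.56)<.05)&(abs(W[...,1]+.075)<.04)
    P=W[m];print('tab',len(P),cv2.minAreaRect((P[:,:2]*1000).astype(np.float32)))
E
python3 go.py 0.5 0.18 0.25
```

```text
time: 7.7
eef_pos: [0.5603, -0.071, 0.1117]
ee_rot: [0.156, -3.137, -0.001]
contact_force: [0.6, -0.0, 0.2]
gripper_width: 0.398
time: 8.12
eef_pos: [0.5436, -0.0732, 0.2607]
ee_rot: [-0.156, 3.132, -0.001]
contact_force: [1.2, 0.7, 0.4]
gripper_width: 0.401
t 8.1167 pos [ 0.5436 -0.0732  0.2607] tooly deg 95.71 tilt -1.0 delta tool [0.0183 0.2563 0.0103] F [1.2  0.68 0.39] w 35.2 q [-0.29  0.37  0.43  1.83 -0.18  0.98  1.89]
time: 8.45
eef_pos: [0.4464, -0.0836, 0.2979]
ee_rot: [0.15, -3.137, -0.003]
contact_force: [-0.1, -0.4, 0.0]
gripper_width: 0.119
top 1186 ((564.5768432617188, -2.7351608276367188), (96.73165893554688, 164.915283203125), 6.217916488647461)
tab 53 ((572.1110229492188, -72.5875015258789), (14.353824615478516, 14.764941215515137), 0.440787672996521)
side 1596 ((573.17919921875, 11.696823120117188), (165.4091339111328, 199.61390686035156), 6.217718124389648)
tab 60 ((561.6761474609375, -77.21342468261719), (33.770263671875, 16.048274993896484), 11.93455982208252)
t 8.55 pos [ 0.4506 -0.0825  0.2976] tooly deg 95.62 tilt -1.0 delta tool [-0.0747  0.2563  0.0481] F [ 0.08 -0.28  0.19] w 3.0 q [-0.33  0.15  0.46  2.   -0.08  1.01  1.84]
```

View pics/top4.png

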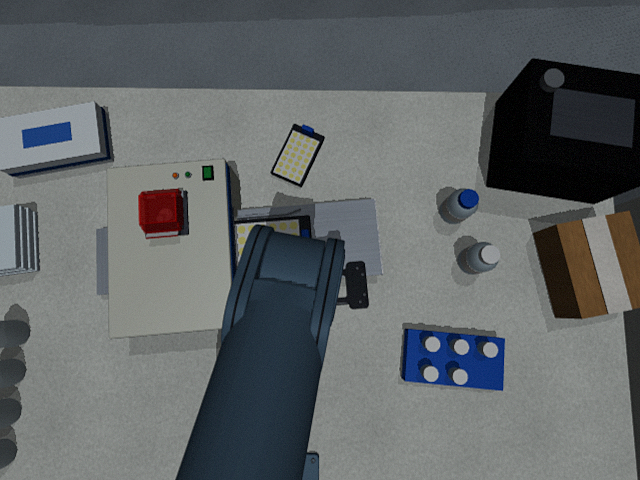

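```bash
python3 -m handwheel '[[1,-0.007,0.035,0,0],[1,-0.01,0.04,0,0],[1,-0.01,0.04,0,0],[1,-0.01,0.04,0,0],[1,-0.01,0.04,0,0]]';python3 -m handwheel '[[1,-0.007,0.03,0,0],[1,-0.005,0.023,0,0],[1,0,0.015,0,0],[1,0,0,0,0],[1,0,0,0,0]]'
python3 - <<'E'
from h import *
import pickle
for n in ['top','side','wrist']:
    c=camera(n);save(c,n+'5');pickle.dump(c,open(n+'5.pkl','wb'))
E
python3 go.py 0.49 0.185 0.25
```

```text
time: 8.97
eef_pos: [0.4795, 0.1188, 0.2967]
ee_rot: [-0.155, 3.137, 0.0]
contact_force: [1.8, 0.2, 0.1]
gripper_width: 0.004
time: 9.38
eef_pos: [0.4843, 0.1857, 0.2962]
ee_rot: [0.157, -3.137, 0.001]
contact_force: [-0.8, -0.2, -0.3]
gripper_width: 0.008
t 9.5333 pos [0.4843 0.1835 0.2966] tooly deg 95.51 tilt -1.0 delta tool [-0.0058  0.001   0.0466] F [0.62 0.83 1.12] w 0.3 q [-0.68  0.26  0.28  1.85 -0.08  1.04  1.3 ]
```

View pics/wrist5.png

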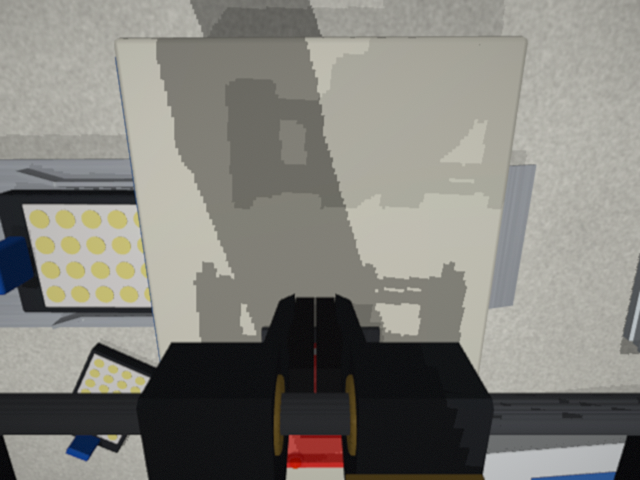

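View pics/top5.png

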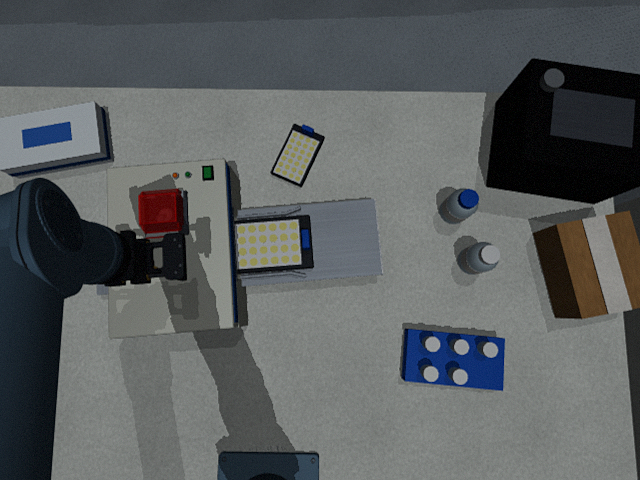

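View pics/side5.png

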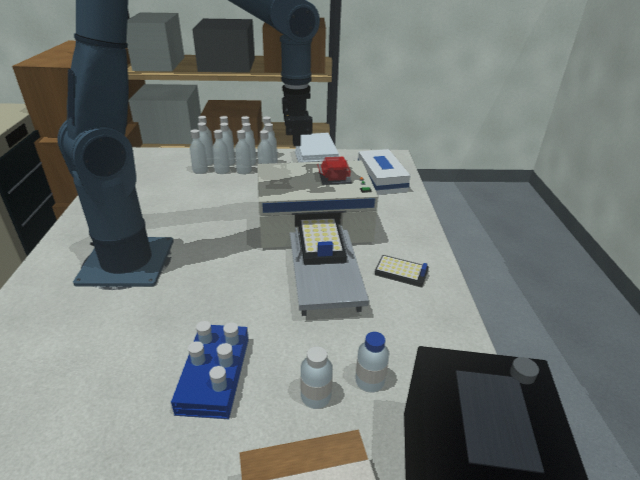

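Run:
```python
from h import *
import pickle
T=pickle.load(open('top0.pkl','rb'));S=pickle.load(open('side5.pkl','rb'));T5=pickle.load(open('top5.pkl','rb'))
a=np.radians(5.75);ex=np.array([np.cos(a),np.sin(a)]);ey=np.array([-ex[1],ex[0]]);C=np.array([.5365,.192])
for n,c in(('top5',T5),('side5',S)):
    W=pts(c)
    m=(abs(W[...,2]-.084)<.006)&(abs(W[...,0]-.55)<.1)&(abs(W[...,1]+.03)<.16)
    k,l,st,ce=cv2.connectedComponentsWithStats(m.astype(np.uint8));i=1+st[1:,4].argmax();P=W[l==i]
    print(n,st[i,4],cv2.minAreaRect((P[:,:2]*1000).astype(np.float32)))
    hsv=cv2.cvtColor(c['color'],cv2.COLOR_RGB2HSV)
    m=(hsv[...,0]>105)&(hsv[...,0]<130)&(hsv[...,1]>150)&(abs(W[...,2]-.122)<.006)&(abs(W[...,0]-.56)<.05)&(abs(W[...,1]+.075)<.04)
    P=W[m];r=cv2.minAreaRect((P[:,:2]*1000).astype(np.float32));d=np.array(r[0])/1000-C;print('tab',r,'sealer',d@ex,d@ey)
# lip profile along sealer x
W=pts(T)
d=W[...,:2]-C;X=d@ex;Y=d@ey
m=(W[...,2]>.18)&(W[...,2]<.24)&(abs(X)<.17)&(abs(Y)<.12)
print('guard X',np.percentile(X[m],[0,1,99,100]),'Y',np.percentile(Y[m],[1,99]))
for x in np.arange(-.03,.11,.004):
    q=m&(abs(X-x)<.002)
    if q.sum():print(round(x,3),q.sum(),np.median(W[q][:,2]).round(4),Y[q].min().round(4),Y[q].max().round(4),np.median(T['color'][q],0))
# bed plate dark
q=(W[...,2]>.17)&(W[...,2]<.18)&(T['color'].max(-1)<70)&(abs(X)<.17)&(abs(Y)<.12)
print('dark',q.sum(),np.percentile(X[q],[2,98]),np.percentile(Y[q],[2,98]))
```

```text
top5 3835 ((554.863037109375, -3.4379501342773438), (115.57294464111328, 164.6892547607422), 5.42842435836792)
tab ((560.585693359375, -73.50164794921875), (38.64341735839844, 15.75310230255127), 5.892610549926758) sealer -0.0026355888300209 -0.26657888018346804
side5 1591 ((572.7858276367188, 11.534591674804688), (165.73773193359375, 200.33963012695312), 5.918176174163818)
tab ((561.0040893554688, -75.19835662841797), (34.76082992553711, 14.074353218078613), 5.976398944854736) sealer -0.002389287939434767 -0.2683089701877492
guard X [0.0101959  0.01120222 0.10202612 0.14488696] Y [-0.03737902  0.0353976 ]
0.01 34 0.2046 -0.029 0.0287 [93.5 64.  61. ]
0.014 64 0.2045 -0.0295 0.0304 [90.  79.  82.5]
0.018 59 0.2024 -0.0292 0.0302 [106. 114. 116.]
0.022 69 0.1993 -0.0334 0.037 [85. 46. 46.]
0.026 115 0.2039 -0.0338 0.0349 [57.  5.  4.]
0.03 119 0.2124 -0.0373 0.0363 [54.  6.  6.]
0.034 121 0.2207 -0.0346 0.0354 [55.  6.  5.]
0.038 96 0.2229 -0.0349 0.0352 [89.   6.5  6. ]
0.042 91 0.2233 -0.0346 0.0351 [79. 10.  9.]
0.046 91 0.2233 -0.0348 0.0357 [83. 12. 12.]
0.05 92 0.2231 -0.035 0.036 [80. 10. 10.]
0.054 97 0.2235 -0.0345 0.037 [78. 12. 11.]
0.058 86 0.2233 -0.0342 0.0361 [78. 10.  9.]
0.062 94 0.2232 -0.0347 0.0355 [76.  8.  7.]
0.066 93 0.2228 -0.0342 0.0359 [76.  8.  8.]
0.07 94 0.2234 -0.0346 0.0363 [76.  8.  8.]
0.074 93 0.2231 -0.0345 0.0362 [76.  8.  8.]
0.078 92 0.223 -0.0344 0.0357 [75.  6.  6.]
0.082 91 0.2234 -0.0347 0.0362 [75.  8.  7.]
0.086 86 0.2231 -0.035 0.0356 [80. 11. 10.]
0.09 89 0.2226 -0.0395 0.036 [91.  7.  6.]
0.094 60 0.2173 -0.0391 0.0358 [68. 17. 15.]
0.098 59 0.2118 -0.0393 0.0349 [70. 23. 21.]
0.102 45 0.2067 -0.0398 0.0357 [67. 19. 16.]
dark 377 [0.01931755 0.15326496] [-0.09462403 -0.02358801]
```

Run:
```python
from h import *
c=cv2.imread('pics/top0.png');cv2.imwrite('pics/lipz.png',cv2.resize(c[175:250,120:210],None,fx=8,fy=8,interpolation=cv2.INTER_NEAREST))
```

```text
(no output)
```

View pics/lipz.png

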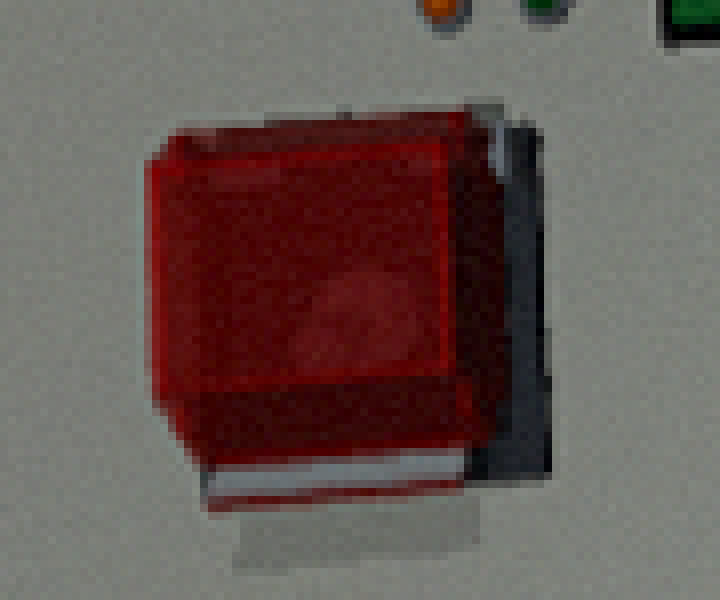

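The top view shows the tray in the mouth with its tab at (306,238). Both cameras put the tab at sealer y of about -0.267, and the home value is -0.268. The guard's lip edge, seen at roughly (162,236) in the first top view, sits at sealer x = +0.0105 and mid-width y ≈ 0. I'll bring the closed fingers down in front of the lip.

```bash
python3 -m handwheel '[[1,0,0.0035,0.025,-0.003],[1,0,0,0.03,0],[1,0,0,0.03,0],[1,-0.01,0,0.014,0],[1,-0.02,0,0,0]]'; python3 -m handwheel '[[1,-0.01,0,0,0],[1,0,0,0,0],[1,0,0,0,0]]'
cat > g.py <<'E'
from h import *
from scipy.spatial.transform import Rotation as Ro
a=np.radians(5.75);ex=np.array([np.cos(a),np.sin(a)]);ey=np.array([-ex[1],ex[0]]);C=np.array([.5365,.192])
def sf():
    s=state();d=s['eef_pos'][:2]-C;F=s['contact_force'];R=Ro.from_rotvec(s['ee_rot']).as_matrix()
    print('t %.2f X %.1f Y %.1f tipz %.1f | face X %.1f | F x %.1f y %.1f z %.1f | yaw %.2f'%(s['time'],d@ex*1e3,d@ey*1e3,s['eef_pos'][2]*1e3-14,d@ex*1e3+9,F[:2]@ex,F[:2]@ey,F[2],np.degrees(np.arctan2(R[1,1],R[0,1]))))
if __name__=='__main__': sf()
E
python3 g.py
python3 - <<'E'
from h import *
for n in ['top','side']:
    c=camera(n);save(c,n+'6')
    b=(slice(170,290),slice(90,250)) if n=='top' else (slice(80,220),slice(240,400))
    cv2.imwrite('pics/%s6z.png'%n,cv2.resize(cv2.cvtColor(c['color'],cv2.COLOR_RGB2BGR)[b],None,fx=4,fy=4,interpolation=cv2.INTER_CUBIC))
E
```

```text
time: 9.95
eef_pos: [0.5101, 0.1892, 0.1942]
ee_rot: [0.157, -3.13, 0.004]
contact_force: [0.0, -0.5, -0.1]
gripper_width: 0.007
time: 10.2
eef_pos: [0.5239, 0.1917, 0.1982]
ee_rot: [-0.156, 3.137, 0.0]
contact_force: [0.2, -0.3, 1.0]
gripper_width: 0.009
t 10.20 X -12.6 Y 1.0 tipz 184.2 | face X -3.6 | F x 0.1 y -0.3 z 1.0 | yaw 95.71
```

View pics/top6z.png

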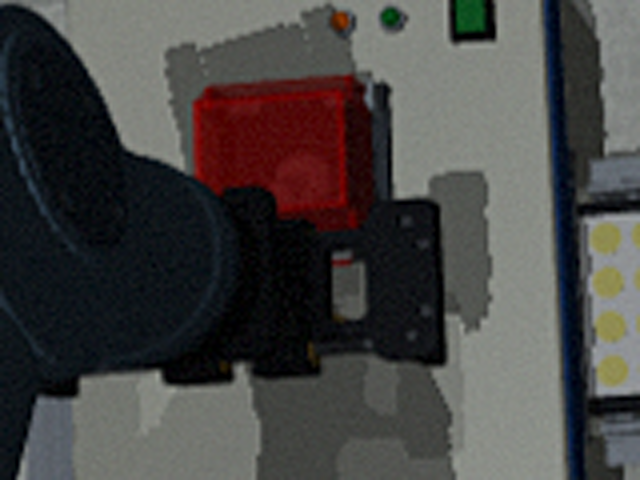

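View pics/side6z.png

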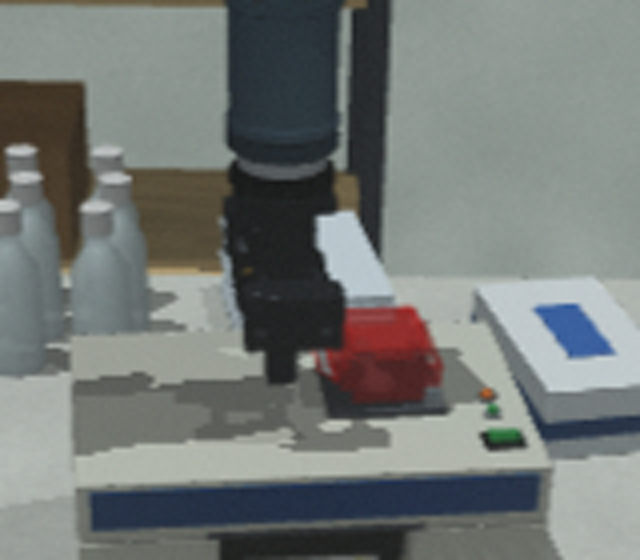

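```bash
python3 -m handwheel '[[1,-0.005,-0.001,0.005,0],[1,-0.004,0,0,0],[1,0,0,0,0]]'; python3 g.py; python3 -m handwheel '[[1,-0.003,0,0,0],[1,0,0,0,0]]'; python3 g.py;python3 -m handwheel '[[1,-0.003,0,0,0],[1,0,0,0,0]]'; python3 g.py
```

```text
time: 10.55
eef_pos: [0.5329, 0.1923, 0.1927]
ee_rot: [-0.159, 3.137, -0.0]
contact_force: [0.5, -0.3, 0.9]
gripper_width: 0.006
t 10.55 X -3.5 Y 0.6 tipz 178.7 | face X 5.5 | F x 0.5 y -0.3 z 0.9 | yaw 95.79
time: 10.72
eef_pos: [0.5358, 0.1927, 0.1928]
ee_rot: [-0.159, 3.137, 0.0]
contact_force: [-0.1, -0.6, 1.6]
gripper_width: 0.005
t 10.72 X -0.6 Y 0.8 tipz 178.8 | face X 8.4 | F x -0.1 y -0.6 z 1.6 | yaw 95.80
time: 10.88
eef_pos: [0.5376, 0.1929, 0.1924]
ee_rot: [0.159, -3.135, 0.001]
contact_force: [-3.2, -0.3, 1.6]
gripper_width: 0.002
t 10.88 X 1.1 Y 0.8 tipz 178.4 | face X 10.1 | F x -3.2 y -0.0 z 1.6 | yaw 95.81
```

```bash
python3 -m handwheel '[[1,-0.003,0,0,0],[1,-0.001,0,-0.005,0],[1,-0.0015,0,-0.005,0],[1,0,0,0,0]]'; python3 g.py
python3 - <<'E'
from h import *
for n in ['side']:
    c=camera(n);save(c,n+'7')
    b=(slice(80,220),slice(240,400))
    cv2.imwrite('pics/%s7z.png'%n,cv2.resize(cv2.cvtColor(c['color'],cv2.COLOR_RGB2BGR)[b],None,fx=4,fy=4,interpolation=cv2.INTER_CUBIC))
E
```

```text
time: 11.22
eef_pos: [0.5405, 0.1932, 0.2022]
ee_rot: [0.159, -3.13, 0.002]
contact_force: [-11.4, -1.1, 2.4]
gripper_width: 0.008
t 11.22 X 4.1 Y 0.8 tipz 188.2 | face X 13.1 | F x -11.4 y 0.0 z 2.4 | yaw 95.83
```

View pics/side7z.png

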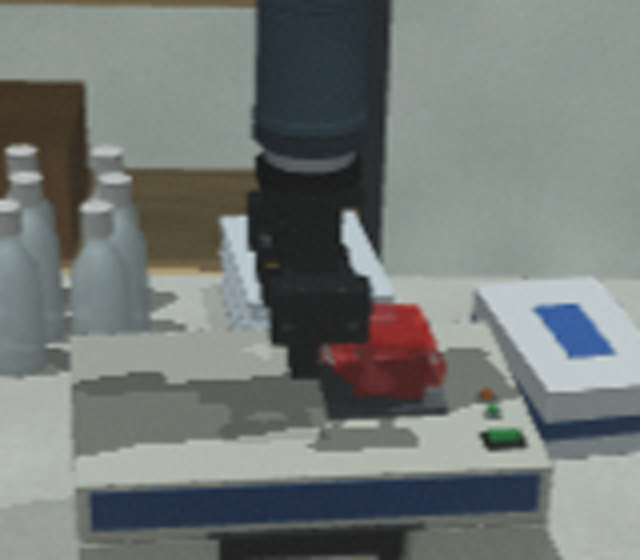

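The side view shows the hood starting to tilt with the fingers at about (305,360), and the face advance matches the lip's arc. I'll keep lifting along the arc.

```bash
python3 -m handwheel '[[1,-0.0018,0,-0.005,0],[1,-0.002,0,-0.005,0],[1,-0.0024,0,-0.005,0],[1,0,0,0,0]]'; python3 g.py; python3 -m handwheel '[[1,-0.003,0,-0.005,0],[1,-0.0035,0,-0.005,0],[1,-0.004,0,-0.005,0],[1,0,0,0,0]]'; python3 g.py
python3 - <<'E'
from h import *
for n in ['side']:
    c=camera(n);save(c,n+'8')
    b=(slice(80,220),slice(240,400))
    cv2.imwrite('pics/%s8z.png'%n,cv2.resize(cv2.cvtColor(c['color'],cv2.COLOR_RGB2BGR)[b],None,fx=4,fy=4,interpolation=cv2.INTER_CUBIC))
E
```

```text
time: 11.6
eef_pos: [0.5473, 0.1939, 0.2177]
ee_rot: [0.159, -3.131, 0.001]
contact_force: [-12.2, -2.3, 5.3]
gripper_width: 0.004
t 11.60 X 10.9 Y 0.8 tipz 203.7 | face X 19.9 | F x -12.4 y -1.1 z 5.3 | yaw 95.82
time: 11.93
eef_pos: [0.5585, 0.1951, 0.2335]
ee_rot: [0.159, -3.133, 0.0]
contact_force: [-12.5, -2.7, 10.4]
gripper_width: 0.001
t 11.93 X 22.2 Y 0.9 tipz 219.5 | face X 31.2 | F x -12.7 y -1.4 z 10.4 | yaw 95.81
```

View pics/side8z.png

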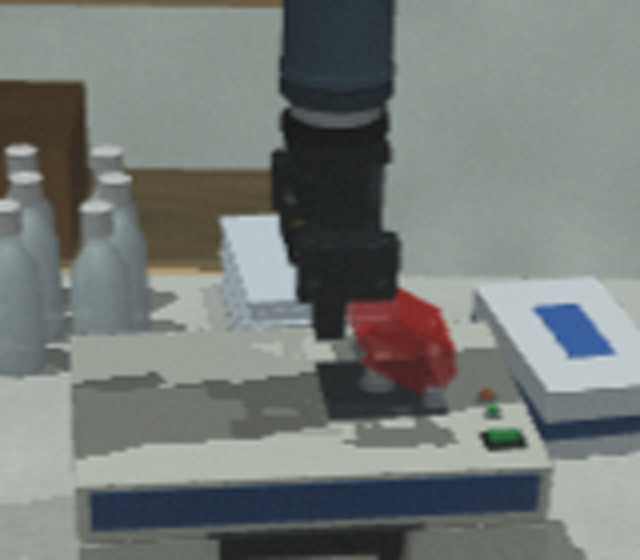

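```bash
python3 -m handwheel '[[1,-0.002,0,0,0],[1,0,0,0,0]]'; python3 g.py; python3 -m handwheel '[[1,0,0,0.003,0],[1,0,0,0,0]]'; python3 g.py; python3 -m handwheel '[[1,0,0,0.003,0],[1,0,0,0,0]]'; python3 g.py
```

```text
time: 12.15
eef_pos: [0.5581, 0.195, 0.2327]
ee_rot: [0.159, -3.127, 0.001]
contact_force: [-19.0, -3.4, 15.3]
gripper_width: 0.003
t 12.15 X 21.8 Y 0.9 tipz 218.7 | face X 30.8 | F x -19.3 y -1.5 z 15.3 | yaw 95.83
time: 12.32
eef_pos: [0.5553, 0.1948, 0.229]
ee_rot: [0.16, -3.121, 0.002]
contact_force: [-26.1, -3.7, 19.0]
gripper_width: 0.004
t 12.32 X 19.0 Y 0.9 tipz 215.0 | face X 28.0 | F x -26.3 y -1.1 z 19.0 | yaw 95.86
time: 12.48
eef_pos: [0.5528, 0.1945, 0.2254]
ee_rot: [0.16, -3.116, 0.004]
contact_force: [-33.8, -5.4, 22.0]
gripper_width: 0.003
t 12.48 X 16.4 Y 0.9 tipz 211.4 | face X 25.4 | F x -34.2 y -2.0 z 22.0 | yaw 95.88
```

The lip sticks to the fingers when I go straight down, and the force climbs to 34 N. I'll undo that and break the friction with sideways sliding along the lip while lowering.

```bash
python3 -m handwheel '[[1,0.001,0,-0.003,0],[1,0.001,0,-0.003,0],[1,0,0,0,0]]'; python3 g.py; python3 -m handwheel '[[1,0,0.005,0,0],[1,0,-0.01,0.002,0],[1,0,0.01,0.002,0],[1,0,0,0,0]]'; python3 g.py
```

```text
time: 12.73
eef_pos: [0.5581, 0.195, 0.2331]
ee_rot: [0.159, -3.133, 0.0]
contact_force: [-11.7, -1.7, 8.4]
gripper_width: 0.008
t 12.73 X 21.8 Y 0.8 tipz 219.1 | face X 30.8 | F x -11.8 y -0.5 z 8.4 | yaw 95.82
time: 13.07
eef_pos: [0.5595, 0.2006, 0.2282]
ee_rot: [0.16, -3.137, 0.0]
contact_force: [-1.3, -1.9, -0.6]
gripper_width: 0.009
t 13.07 X 23.7 Y 6.3 tipz 214.2 | face X 32.7 | F x -1.5 y -1.7 z -0.6 | yaw 95.82
```

Sideways sliding works: the force fell to 1.5 N with the tips 5 mm lower. I'll continue the same way.

```bash
python3 -m handwheel '[[1,0,-0.01,0.003,0],[1,0,0.01,0.003,0],[1,0,-0.01,0.003,0],[1,0,0.005,0.001,0],[1,0,0,0,0]]'; python3 g.py
python3 - <<'E'
from h import *
for n in ['side']:
    c=camera(n);save(c,n+'9')
    b=(slice(80,220),slice(240,400))
    cv2.imwrite('pics/%s9z.png'%n,cv2.resize(cv2.cvtColor(c['color'],cv2.COLOR_RGB2BGR)[b],None,fx=4,fy=4,interpolation=cv2.INTER_CUBIC))
E
```

```text
time: 13.48
eef_pos: [0.5605, 0.1945, 0.2183]
ee_rot: [0.157, -3.137, 0.001]
contact_force: [-1.4, -0.8, 0.6]
gripper_width: 0.006
t 13.48 X 24.1 Y 0.1 tipz 204.3 | face X 33.1 | F x -1.5 y -0.6 z 0.6 | yaw 95.75
```

View pics/side9z.png

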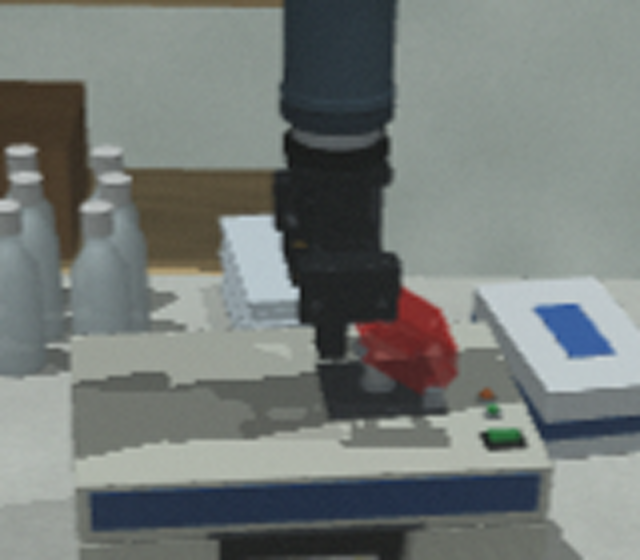

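The side view shows the guard held about 45° open on the fingers, with the lever just right of the tip at (357,345). Next I'll throw the toggle towards the hinge, still sliding sideways.

```bash
python3 -m handwheel '[[1,0,0.004,0.002,0],[1,-0.003,-0.008,0,0],[1,-0.003,0.008,0,0],[1,-0.003,-0.008,0,0],[1,0,0.004,0,0]]'; python3 g.py;  python3 -m handwheel '[[1,-0.003,0.005,0,0],[1,-0.003,-0.009,0,0],[1,-0.003,0.008,-0.001,0],[1,0,-0.004,0,0]]'; python3 g.py
python3 - <<'E'
from h import *
for n in ['side']:
    c=camera(n);save(c,n+'10')
    b=(slice(80,220),slice(240,400))
    cv2.imwrite('pics/%s10z.png'%n,cv2.resize(cv2.cvtColor(c['color'],cv2.COLOR_RGB2BGR)[b],None,fx=4,fy=4,interpolation=cv2.INTER_CUBIC))
E
```

```text
time: 13.95
eef_pos: [0.5697, 0.1953, 0.2167]
ee_rot: [0.158, -3.137, 0.001]
contact_force: [-2.8, -4.3, 0.0]
gripper_width: 0.011
t 13.95 X 33.4 Y -0.1 tipz 202.7 | face X 42.4 | F x -3.2 y -4.0 z 0.0 | yaw 95.75
time: 14.28
eef_pos: [0.579, 0.1993, 0.2179]
ee_rot: [-0.161, 3.136, 0.002]
contact_force: [-2.5, 2.5, 0.2]
gripper_width: 0.005
t 14.28 X 43.0 Y 3.0 tipz 203.9 | face X 52.0 | F x -2.2 y 2.7 z 0.2 | yaw 95.89
```

View pics/side10z.png

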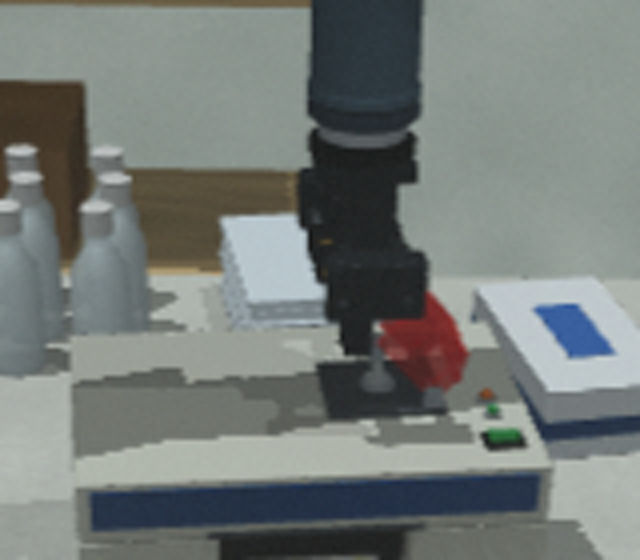

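The side view shows the lever upright at about (377,355) and in contact with the fingers, with the guard open wider. A few more millimetres should snap it over.

```bash
python3 -m handwheel '[[1,-0.003,-0.008,-0.001,0],[1,-0.003,0.008,-0.001,0],[1,-0.002,-0.004,0,0],[1,0,0,0,0]]'; python3 g.py
python3 - <<'E'
from h import *
for n in ['side']:
    c=camera(n);save(c,n+'11')
    b=(slice(80,220),slice(240,400))
    cv2.imwrite('pics/%s11z.png'%n,cv2.resize(cv2.cvtColor(c['color'],cv2.COLOR_RGB2BGR)[b],None,fx=4,fy=4,interpolation=cv2.INTER_CUBIC))
E
```

```text
time: 14.67
eef_pos: [0.5874, 0.194, 0.22]
ee_rot: [-0.159, 3.137, 0.001]
contact_force: [-1.2, 1.2, 0.6]
gripper_width: 0.003
t 14.67 X 50.9 Y -3.1 tipz 206.0 | face X 59.9 | F x -1.0 y 1.3 z 0.6 | yaw 95.81
```

View pics/side11z.png

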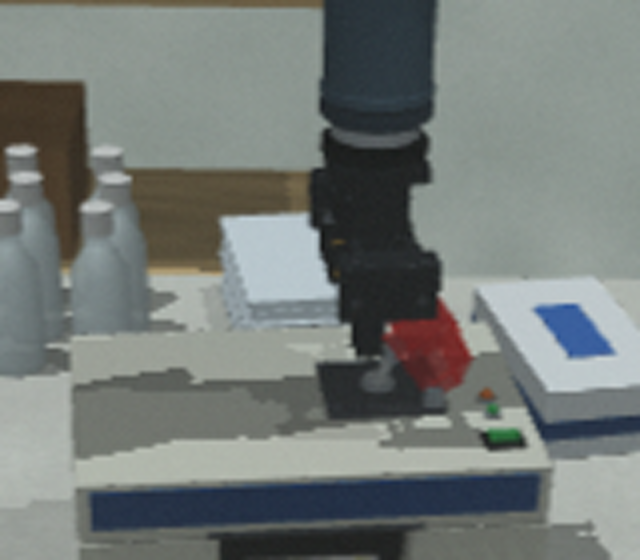

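The lever now leans to the hinge side, from (377,380) to (390,352), so it is on with the guard still up. I'll back out along -x so the guard drops.

```bash
python3 -m handwheel '[[1,0.006,0,0,0],[1,0.008,0,0,0],[1,0.008,0,0,0],[1,0.008,0,0,0],[1,0.008,0,0,0]]'; python3 g.py; python3 -m handwheel '[[1,0.008,0.003,0,0],[1,0.01,0,0,0],[1,0.015,0,0,0],[1,0.02,0,0,0],[1,0.01,0,-0.01,0]]'; python3 g.py;python3 -m handwheel '[[1,0,0,-0.03,0],[1,0,0,-0.04,0],[1,0,-0.03,-0.02,0],[1,0,-0.03,0,0],[1,0,0,0,0]]'; python3 g.py
python3 - <<'E'
from h import *
import pickle
for n in ['side','top']:
    c=camera(n);save(c,n+'12');pickle.dump(c,open(n+'12.pkl','wb'))
    b=(slice(170,290),slice(90,250)) if n=='top' else (slice(140,280),slice(240,400))
    cv2.imwrite('pics/%s12z.png'%n,cv2.resize(cv2.cvtColor(c['color'],cv2.COLOR_RGB2BGR)[b],None,fx=4,fy=4,interpolation=cv2.INTER_CUBIC))
E
```

```text
time: 15.13
eef_pos: [0.5478, 0.1898, 0.2197]
ee_rot: [0.159, -3.137, 0.0]
contact_force: [-0.7, -0.1, -0.3]
gripper_width: 0.005
t 15.13 X 11.0 Y -3.3 tipz 205.7 | face X 20.0 | F x -0.7 y 0.0 z -0.3 | yaw 95.80
time: 15.55
eef_pos: [0.4828, 0.1863, 0.2285]
ee_rot: [0.16, -3.134, 0.002]
contact_force: [-0.3, -0.1, -0.6]
gripper_width: 0.005
t 15.55 X -54.0 Y -0.3 tipz 214.5 | face X -45.0 | F x -0.3 y -0.0 z -0.6 | yaw 95.84
time: 15.97
eef_pos: [0.4934, 0.1212, 0.3219]
ee_rot: [-0.148, 3.133, -0.001]
contact_force: [-0.0, -1.5, -0.8]
gripper_width: 0.003
t 15.97 X -50.0 Y -66.1 tipz 307.9 | face X -41.0 | F x -0.2 y -1.5 z -0.8 | yaw 95.40
```

View pics/side12z.png

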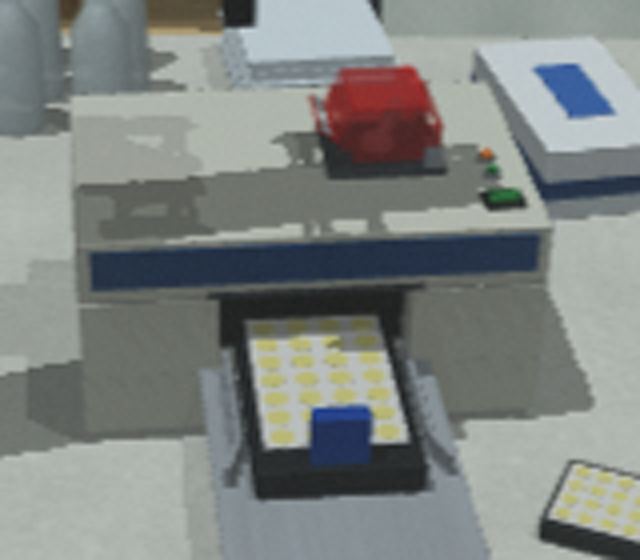

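View pics/top12.png

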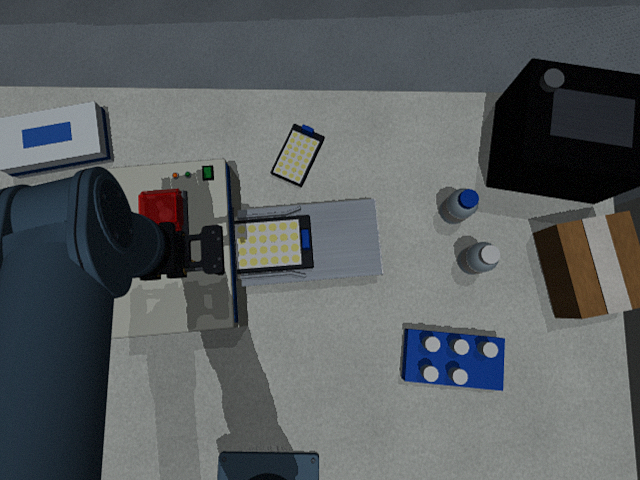

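```bash
python3 -m handwheel '[[1,0.01,-0.03,-0.02,0],[1,0.01,-0.04,0,0],[1,0.01,-0.04,0,0],[1,0.01,-0.03,0,0],[1,0,0,0,0]]'
python3 - <<'E'
from h import *
a=np.radians(5.75);ex=np.array([np.cos(a),np.sin(a)]);ey=np.array([-ex[1],ex[0]]);C=np.array([.5365,.192])
for n in ['side','top']:
    c=camera(n);save(c,n+'13');W=pts(c)
    b=(slice(175,250),slice(120,210)) if n=='top' else (slice(140,200),slice(300,380))
    cv2.imwrite('pics/%s13z.png'%n,cv2.resize(cv2.cvtColor(c['color'],cv2.COLOR_RGB2BGR)[b],None,fx=8,fy=8,interpolation=cv2.INTER_CUBIC))
    hsv=cv2.cvtColor(c['color'],cv2.COLOR_RGB2HSV)
    m=(hsv[...,0]>105)&(hsv[...,0]<130)&(hsv[...,1]>150)&(abs(W[...,2]-.122)<.006)&(abs(W[...,0]-.56)<.05)&(abs(W[...,1]+.075)<.04)
    P=W[m];r=cv2.minAreaRect((P[:,:2]*1000).astype(np.float32));d=np.array(r[0])/1000-C;print(n,'tab',r,'sealer',d@ex,d@ey)
    m=(abs(W[...,2]-.084)<.006)&(abs(W[...,0]-.55)<.075)&(abs(W[...,1]+.03)<.12)
    P=W[m];print('carrier',cv2.minAreaRect((P[:,:2]*1000).astype(np.float32)))
    d=W[...,:2]-C;X=d@ex;Y=d@ey
    for x in np.arange(.01,.1,.01):
        q=(W[...,2]>.18)&(W[...,2]<.26)&(abs(X-x)<.003)&(abs(Y)<.03)
        if q.sum():print(round(x,3),q.sum(),np.median(W[q][:,2]).round(4),end='; ')
    print()
    for p in [(0.65,-.414,'blue'),]: pass
print(state()['eef_pos'],state()['contact_force'])
E
```

```text
time: 16.48
eef_pos: [0.4648, -0.0219, 0.3397]
ee_rot: [0.147, -3.138, 0.002]
contact_force: [-1.0, 0.6, 0.1]
gripper_width: 0.0
side tab ((561.2357177734375, -76.9197998046875), (17.819101333618164, 33.97114944458008), 87.8985366821289) sealer -0.002331293010629376 -0.2700449583563058
carrier ((551.9174194335938, -1.0608596801757812), (149.7232208251953, 182.57081604003906), 1.377972960472107)
0.01 4 0.2051; 0.02 16 0.2025; 0.03 33 0.2105; 0.04 20 0.2238; 0.05 19 0.2234; 0.06 18 0.2234; 0.07 19 0.2241; 0.08 15 0.2244; 0.09 18 0.224; 
top tab ((565.6126708984375, -73.05377197265625), (28.83791732788086, 15.73673152923584), 5.684754371643066) sealer 0.002410967389235096 -0.26663690082211355
carrier ((554.3916015625, -42.74818801879883), (124.42108154296875, 87.75443267822266), 6.405309677124023)
0.03 10 0.2156; 0.04 21 0.2228; 0.05 28 0.224; 0.06 37 0.223; 0.07 47 0.2236; 0.08 96 0.2236; 0.09 84 0.2226; 
[ 0.46614286 -0.01599375  0.33954808] [-0.4421064   0.31223672  0.13297987]
```

View pics/side13z.png

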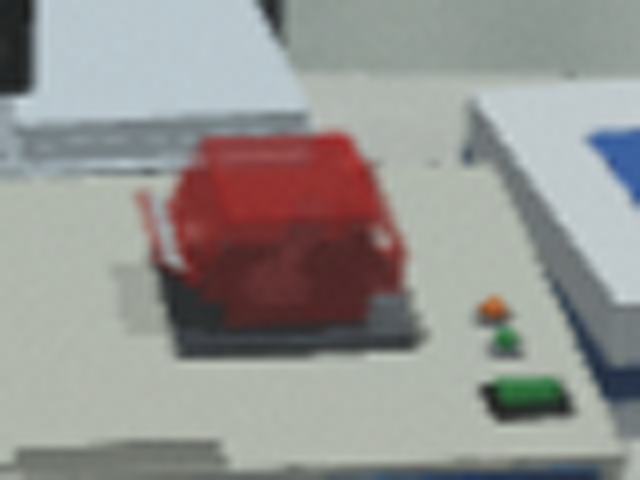

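View pics/top13z.png

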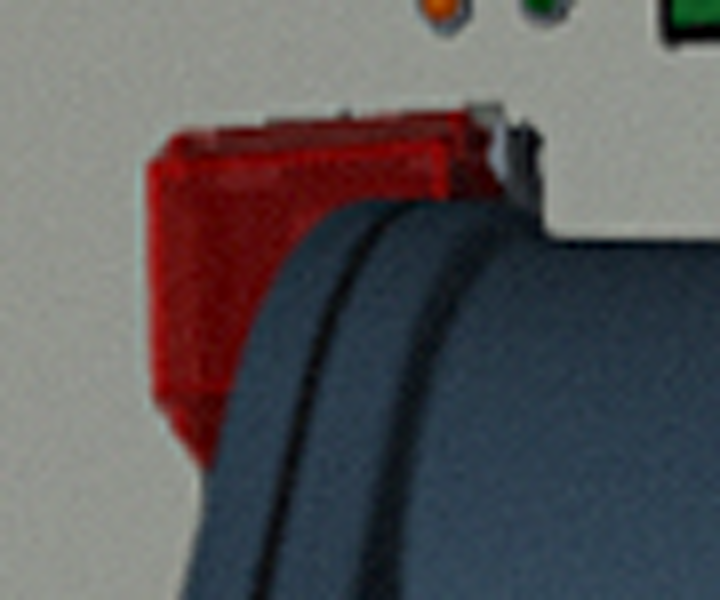

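```bash
python3 -m handwheel '[[1,0.02,-0.03,0,0],[1,0.02,-0.04,0,0],[1,0.01,-0.04,0,0],[1,0,-0.04,0,0],[1,0,-0.03,0,0]]';python3 -m handwheel '[[1,0,-0.03,0,0],[1,0,-0.02,0,0],[1,0,0,0,0],[1,0,0,0,0]]'
python3 - <<'E'
from h import *
n='top';c=camera(n);save(c,n+'14')
b=(slice(175,250),slice(120,210));old=cv2.imread('pics/top0.png')[b];new=cv2.cvtColor(c['color'],cv2.COLOR_RGB2BGR)[b]
cv2.imwrite('pics/cmp14.png',np.clip(cv2.resize(np.hstack([old,new]),None,fx=4.4,fy=4.4,interpolation=cv2.INTER_CUBIC).astype(int)*2,0,255).astype(np.uint8))
W0=cv2.imread('pics/top0.png').astype(int);d=np.abs(cv2.cvtColor(c['color'],cv2.COLOR_RGB2BGR).astype(int)-W0).sum(-1)
for nm,s in dict(blue=(slice(185,225),slice(438,482)),white=(slice(238,275),slice(455,500)),rack=(slice(322,392),slice(400,506))).items(): print(nm,d[s].mean().round(1),(d[s]>90).mean().round(3))
print(state()['eef_pos'])
E
```

```text
time: 17.0
eef_pos: [0.4365, -0.1984, 0.3398]
ee_rot: [-0.162, 3.136, -0.0]
contact_force: [0.6, 0.1, 1.4]
gripper_width: 0.003
time: 17.33
eef_pos: [0.442, -0.2461, 0.3391]
ee_rot: [0.161, -3.137, -0.0]
contact_force: [0.1, 0.9, 0.1]
gripper_width: 0.005
blue 61.9 0.119
white 106.8 0.418
rack 114.8 0.373
[ 0.44195488 -0.24519373  0.33909242]
```

View pics/cmp14.png

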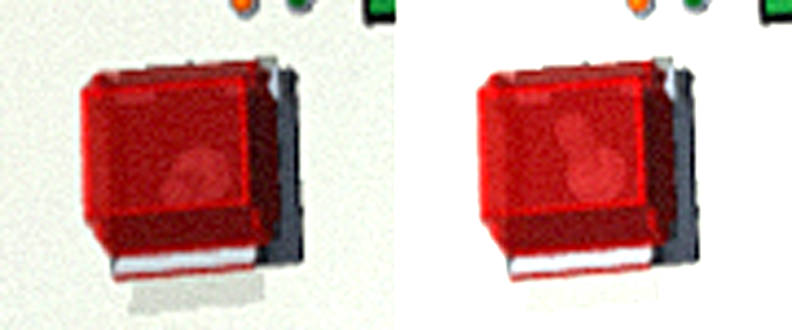

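View pics/top14.png

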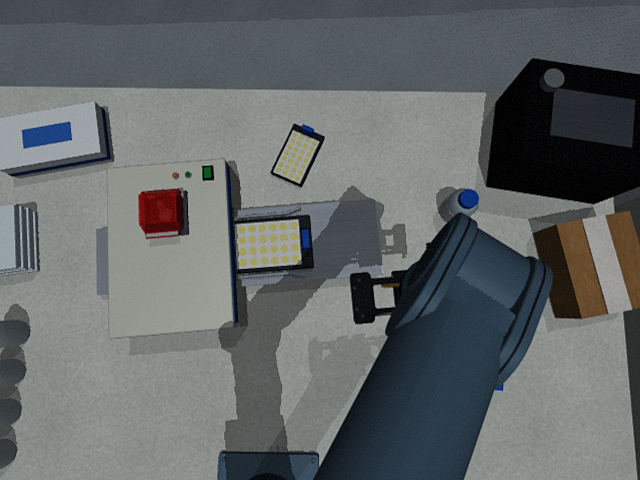

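The before/after pair shows the lever through the hood: the bat end moved from the lip side (175,185) to the hinge side (572,125). The guard is shut exactly as at the start. The top view shows the tray home with its tab at (306,238). The arm is clear at z = 0.34, so I'll hand in.

```bash
python3 -m handwheel '[[1,0,0,0,0],[1,0,0,0,0]]'; python3 -c "
from bench import *
print(sign_off())"
```

```text
time: 17.55
eef_pos: [0.4416, -0.2454, 0.3396]
ee_rot: [-0.164, 3.137, 0.001]
contact_force: [-0.1, -0.2, 0.2]
gripper_width: 0.004
the job is handed in; nothing more can be done
None
```

The tray is home against the rollers, the toggle is on and the guard is shut. I handed the job in at about 17.6 s of the 56 s allowed; `sign_off()` gave no verdict.

- **Tray:** I pinched its tab and slid it about 80 mm. It then moved only another 0.5 mm or so while the push rose to 10 N. After release it measured square to the sealer within about 0.4°.
- **Toggle:** I lifted the guard with the closed fingers against its lip, let it lie on them, and pushed the lever over towards the hinge. It snapped to on with the guard still up, and I backed out so the guard dropped.
- **Final checks:**
  - The lever shows on the hinge side through the red hood.
  - The guard's shape and heights match the starting view.
  - The arm is clear of everything.

What did not go cleanly or fully agree:

- **Sticking lip:** My first straight lowering stuck on the lip and reached about 34 N. I undid it and used sideways sliding instead, which dropped the force to a few newtons.
- **Tab position:** The last top and side views put the tab at −0.267 and −0.270 m along the sealer's y; home is −0.268. The difference is within the calibration, so the force contact is the firmer evidence that the tray is home.
- **Bystanders:** My last check that the white bottle and rack had not moved was spoiled because the arm was covering them. Both stood where they began in the previous clear top view, and the arm did not go near them.

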